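# Set up the folding bench light in a locksmith's van

### The arm

A 6-joint arm with a two-finger parallel gripper is mounted at the origin on the work surface. World frame = base frame: x ahead of the robot, y to its left, z up, the work surface at z = 0. Lengths are in mm, angles in rad, forces in N, time in s.
With the tool pointing down it reaches from about 350 to 875 mm from the base axis. Payload 4.2 kg.
Tool frame: the origin (TCP) lies midway between the tips of the shut fingers; the grasp point (between the pads) lies 19 mm behind it; z points along the fingers, y is the line along which they close (so a half turn about z gives the same grasp; the last joint's range is limited). The gripper opens to 85 mm and grips with 20 to 120 N. Pads are 22 mm wide; open, the fingers measure 114 mm over their backs; the gripper's body (76 mm by 85 mm) begins 54 mm behind the grasp point. The pads swing forward as they close: fully open they stand 13 mm farther back than shut.
Start: joints at [-0.869, 0.385, 0.008, 0, -1.194, -0.259], TCP at [267.806, -564.694, 231.312] pointing down, gripper open.
Joint ranges: [-3.14, 3.14], [-1.21, 2.06], [-1.07, 1.41], [-3.16, 2.05], [-2.99, -0.16], [-3.1, 3.1]. Speed limits (rad/s): [2.79, 2.79, 3.14, 3.14, 3.14, 3.14].

### API

Orientations are given as a unit quaternion [x, y, z, w].
In Python, from bench import read_state, get_image, job_done gives the robot as it stands.
- The arm moves only by the tool servo_tool, never from a script. Its arguments are lists of equal length, an entry for each row: "rotation": the turn, a rotation vector about the world's x, y, z scaled (see below), a list of three; "slide": the shift along the world's x, y, z scaled (see below), a list of three; "grip": the opening, from -1 (shut) to 1 (fully open). In form: {"rotation": [[rx, ry, rz], ...], "slide": [[tx, ty, tz], ...], "grip": [grip, ...]}. A call has 1 to 8 rows; each row is the pose to reach, as a shift and turn from the pose commanded when the call began, turning the shorter way round; what a row does not reach only later rows make up. The controller multiplies each number of a shift by 0.2 m and each number of a turn by 360 degrees. A row lasts 1/8 s, in which the tool goes at most 62.5 mm and 10.7 degrees, less where a joint would pass 70% of its speed; a pose out of reach is approached as far as the arm can. A call with a number of a shift or a turn outside -1 to 1 is refused whole. A call with a gripper value outside its range is refused whole. The fingers move at their own pace and stop on an object; the grip force is fixed at half the most. Time passes only in rows, so rows that repeat a pose let the fingers close. It gives the time, the measured TCP pose, the force, the opening and the grip force at its end, in the units of the state.
- read_state(): the state, without advancing time (a new reading comes with each control period).
- get_image(name): name is "scene" or "top" or "wrist"; returns a dict with "image" (420x560x3 uint8, red, green, blue), "depth" (420x560 float32, mm along the optical axis (not along the pixel's ray), 0 where there is no reading), "camera_matrix" (3x3 intrinsics, pixels), "rvec" (rotation vector, rad) and "tvec" (3), from world to camera coordinates, as OpenCV has them; the wrist camera has in their place "hand_eye" (4x4, takes a point from camera to tool coordinates, whose origin is the TCP and whose axes are the flange's). Camera axes: x right, y down, z forward; pixel columns grow to the right and rows downward; lengths in mm; the calibration is good to about 2 mm. A picture is of the moment at which its call begins: read the wrist's pose just before it.
- job_done(): hands the job in; it is judged then, once.
The state is a dict: "clock": time; "joints": joint angles; "joint_vel": joint speeds; "joint_efforts": joint torques, N m; "position": TCP position; "ee_rot": TCP orientation; "contact_force": force on the tool from outside, world axes, zero at the start; "wrist_torque": the same for the moment, N m; "gripper_width": finger opening in mm; "grasp_force": force on a finger pad.
Only numpy, scipy, OpenCV 4.12 (cv2) and the standard library are available. Lean on these libraries where they do the work, as an engineer would, in place of code of your own. Each camera call takes 0.05 s, during which the arm holds its last target. There are 200 camera calls.

### The job

Set up the folding work light on the key-cutting bench: lift its head by the orange front lip until the over-centre hinge snaps it fully open, then roll the orange brightness wheel that this uncovers all the way to the bright end of its travel. Leave the head standing open and do not shift the things lying around the light.

Things in the scene. Friction and masses are not known exactly. Their poses are not given: they have to be found in the camera images.
- stand: the light's base, screwed to the bench: a black and yellow box 145 mm (x) by 160 mm (y) by 40 mm high, with yellow side rails 10 mm wide and 12 mm higher along its two y edges. Origin: centre of its underside on the bench; its -x side is its front (facing roughly the robot's right), where the head's lip overhangs; its +x side carries the hinge; z is up
- head (a joint): hinge of the lamp head, rad: 0 = folded flat on the base, 1.12 = fully open against its stop (64 degrees, leaning over the rear half of the base). A spring pulls the head shut below about 0.6 rad and snaps it open beyond. Starting to open it takes about 4 to 5 N straight up at the lip
- head_hinge (a point): middle of the hinge line, which runs along the stand's y, 72 mm behind the stand's centre and 52 mm above the bench. Its axes are those of the stand
- lip (a point): middle of the lower front edge of the orange lip, on the head: 172 mm from the hinge line. The head is 160 mm wide, its lip 10 mm thick and its main slab 18 mm; with the head folded the lip's underside is level, 52 mm above the bench, and the lip overhangs the front of the base by 27.5 mm, leaving room for a tilted fingertip beneath. The point moves with the head
- wheel (a joint): brightness wheel, rad: 0 = dimmest, 2.6 = brightest, hard stops at both ends. Grows as the wheel's top rolls to the stand's front (-x), towards the printed scale's long bars and yellow dot. Its one white rib, hidden at the start, comes up from behind to the crown at the bright stop. A stroke over the rim turns it 1 rad at most; it stays where left and needs about 0.7 N along the rim
- wheel_crown (a point): topmost point of the wheel, fixed to the stand: 41 mm in front of the stand's centre, 48 mm above the bench, 8 mm above the base's top. Wheel radius 22 mm, 16 mm thick, orange with black ribs, axis along the stand's y, in a slot 36 mm (x) by 22 mm (y). Covered while the head is folded; once open the head leans over close behind it, so lean the tool's upper end towards the front
- keybox: bystander: closed yellow key-blank box, 100 x 65 x 50 mm, 0.35 kg; origin at the centre of its underside
- tray: bystander: open red parts tray, 110 x 75 x 45 mm, 0.3 kg; origin at the centre of its underside
- padlock: bystander: brass padlock lying flat, body 55 x 50 x 24 mm with its shackle to +x, 95 mm long in all; origin at the underside of the body's centre

How it is judged (in metres and radians):
On the way, in this order (a step that is already met when the one before it is completed fails the run):
1. the head is snapped fully open (hinge beyond 1.05 rad) (value of joint head above 1.05 rad), for 0.2 s.
2. the wheel is rolled to the bright end (beyond 2.4 rad) (value of joint wheel above 2.4 rad), for 0.2 s.
At the end, for the whole second after the job is handed in: The head stands open (hinge beyond 1.05 of 1.12 rad), the wheel is at its bright end (beyond 2.4 of 2.6 rad), and the key box, tray and padlock lie within 20 mm of where they were (value of joint head above 1.05 rad and value of joint wheel above 2.4 rad and distance of each of keybox, tray, padlock from where it was at the start of the episode below 0.02 m); the robot touches nothing.
It fails at once if a bystander is shifted more than 30 mm (distance of any of keybox, tray, padlock from where it was at the start of the episode above 0.03 m).
It also fails if it takes over 54 s, if anything falls off the work surface, if the arm or the gripper's body presses on something with over 40 N, if the wrist force passes 120 N, or if a joint passes its speed limit or range.

## Working session

There is one attempt and no reset: what is moved stays moved. The work goes in short steps, Python scripts to look and compute and a tool call to move; the robot and the scene stay as the last step left them, time stands still between calls to the robot, and variables do not carry over. Pictures are saved under pics/ and viewed, at most 10 in all, crops included, and the job is handed in when it is done.

Besides the shell and the picture viewer there is one more tool, called after "Request:" in YAML: its name, and indented under it one key for each argument. servo_tool: Moves the arm, as the interface text tells. Shifts and turns lie within -1 to 1; 1 stands for 0.2 m of shift or 360 degrees of turn. Its arguments: {"type":"object","properties":{"rotation":{"type":"array","items":{"type":"array","items":{"type":"number","minimum":-1,"maximum":1}}},"slide":{"type":"array","items":{"type":"array","items":{"type":"number","minimum":-1,"maximum":1}}},"grip":{"type":"array","items":{"type":"number"}}},"required":["rotation","slide","grip"]}

```bash
mkdir -p pics
cat > h.py <<'E'
import numpy as np, cv2
from scipy.spatial.transform import Rotation as R
from bench import read_state, get_image, job_done
def save(n,im): cv2.imwrite(f'pics/{n}.png',im[:,:,::-1])
def cloud(d):
    K=d['camera_matrix'];z=d['depth'];v,u=np.mgrid[:z.shape[0],:z.shape[1]]
    p=np.stack([(u-K[0][2])/K[0][0]*z,(v-K[1][2])/K[1][1]*z,z],-1)
    Rm=cv2.Rodrigues(np.array(d['rvec'],float))[0]
    w=(p-np.array(d['tvec']).ravel())@Rm
    w[z<=0]=np.nan
    return w
E
python3 - <<'E'
from h import *
s=read_state();print({k:np.round(s[k],3).tolist() for k in s})
a=get_image('top');b=get_image('scene')
save('top0',a['image']);save('scene0',b['image'])
np.savez('pics/t0.npz',img=a['image'],w=cloud(a)); np.savez('pics/s0.npz',img=b['image'],w=cloud(b))
E
```

```text
{'clock': 0.0, 'joints': [-0.869, 0.386, 0.007, -0.0, -1.194, -0.259], 'joint_vel': [-0.001, 0.001, -0.001, 0.0, -0.001, -0.002], 'joint_efforts': [0.0, -39.229, 18.84, 4.186, -0.005, -0.0], 'position': [267.524, -564.185, 230.229], 'ee_rot': [-0.22, 0.976, 0.001, -0.0], 'contact_force': [-1.036, 0.338, 0.048], 'wrist_torque': [0.031, -0.007, -0.009], 'grasp_force': 0.0, 'gripper_width': 85.6}
```

View pics/top0.png

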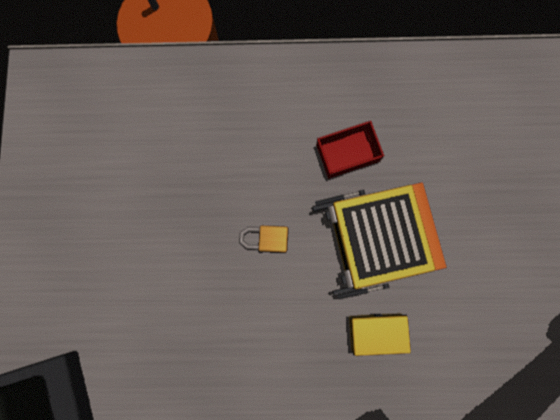

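View pics/scene0.png

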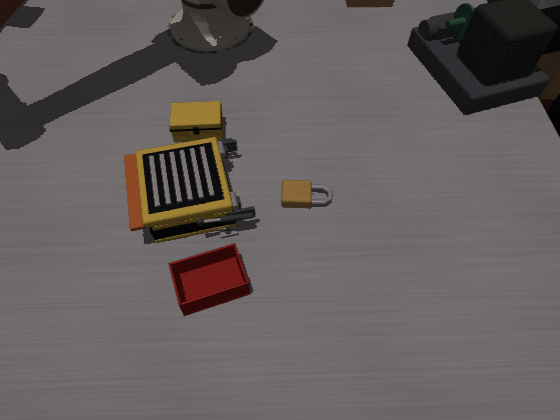

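The top view shows the light at about (390,235). Its orange lip runs along the right edge from (418,185) to (440,270). The tray is at (350,150), the key box at (380,335) and the padlock at (265,240), and the scene view agrees. Next I measure the lip and the surrounding objects.

Run:
```python
from h import *
for n,roi in (('t0',(170,290,300,460)),('s0',(130,250,110,260))):
    f=np.load(f'pics/{n}.npz');img,w=f['img'],f['w']
    hsv=cv2.cvtColor(img,cv2.COLOR_RGB2HSV)
    print(n,'lip hsv',hsv[225,434] if n=='t0' else hsv[190,131])
    m=cv2.inRange(hsv,(5,150,80),(14,255,255)); k=np.zeros_like(m); a,b,c,d=roi; k[a:b,c:d]=m[a:b,c:d]
    k=cv2.morphologyEx(k,cv2.MORPH_OPEN,np.ones((3,3)))
    nl,l,st,_=cv2.connectedComponentsWithStats(k); i=1+st[1:,4].argmax(); k=(l==i)
    P=w[k];P=P[np.isfinite(P[:,0])];print(st[i],'z med',np.percentile(P[:,2],[5,50,95]).round(1))
    Q=P[abs(P[:,2]-np.median(P[:,2]))<5]
    r=cv2.minAreaRect(Q[:,:2].astype(np.float32));print('lip rect',np.round(cv2.boxPoints(r),1).tolist(),r)
    # head top
    M=(w[...,2]>64)&(w[...,2]<78);kk=np.zeros_like(M);kk[a:b,c:d]=M[a:b,c:d];H=w[kk]
    r=cv2.minAreaRect(H[:,:2].astype(np.float32));print('head',np.median(H[:,2]),np.round(cv2.boxPoints(r),1).tolist(),np.round(r[1],1))
    if n=='t0':
        for nm,(a,b,c,d) in dict(key=(305,365,340,420),tray=(115,182,305,390),pad=(218,260,232,296)).items():
            q=w[a:b,c:d].reshape(-1,3);q=q[q[:,2]>10];r=cv2.minAreaRect(q[:,:2].astype(np.float32));print(nm,np.round(r[0],0),np.round(r[1]),round(r[2]),np.nanmax(q[:,2]).round(),q.min(0).round(),q.max(0).round())
```

```text
t0 lip hsv [  9 161 158]
[413 183  33  87 931] z med [59.3 61.5 63.8]
lip rect [[478.3999938964844, -101.9000015258789], [482.6000061035156, -122.5999984741211], [637.2000122070312, -90.5999984741211], [632.9000244140625, -69.9000015258789]] ((557.7666015625, -96.25869750976562), (157.82440185546875, 21.124481201171875), 11.711976051330566)
head 70.7875420588481 [[446.29998779296875, 41.79999923706055], [482.1000061035156, -121.0999984741211], [638.2999877929688, -86.80000305175781], [602.5, 76.0999984741211]] [159.9 166.8]
key [366.  -5.] [ 69. 101.] 2 54.0 [329. -56.  10.] [401.  47.  54.]
tray [712.  38.] [ 76. 110.] 18 49.0 [660. -25.  10.] [763. 101.  49.]
pad [542. 207.] [94. 50.] 87 27.0 [516. 159.  11.] [566. 254.  27.]
s0 lip hsv [ 10 190 142]
[124 154  20  75 898] z med [59.6 61.3 62.9]
lip rect [[476.6000061035156, -103.80000305175781], [481.5, -125.0], [638.5999755859375, -88.4000015258789], [633.5999755859375, -67.0999984741211]] ((557.5882568359375, -96.07225036621094), (161.2853546142578, 21.862367630004883), 13.138047218322754)
head 70.60182384890402 [[444.1000061035156, 41.900001525878906], [479.8999938964844, -119.4000015258789], [638.0, -84.30000305175781], [602.2000122070312, 77.0]] [161.9 165.2]
```

Run:
```python
from h import *
d=get_image('wrist');print(np.round(d['hand_eye'],2))
ys=np.deg2rad(12.3);a=np.array([np.cos(ys),np.sin(ys),0])
q0=R.from_quat(read_state()['ee_rot'])
for yaw in (77,-103):
  for t in (0,45):
    T=R.from_rotvec(a*np.deg2rad(t))*R.from_rotvec([0,0,np.deg2rad(yaw)])
    print(yaw,t,(T.as_rotvec()/2/np.pi).round(3),(T*q0).as_matrix().round(2).tolist())
print('tilt45 alone',(a*45/360).round(3))
```

```text
[[-0.0000e+00 -9.5000e-01 -3.2000e-01  8.3380e+01]
 [ 1.0000e+00 -0.0000e+00  0.0000e+00 -2.0000e-02]
 [-0.0000e+00 -3.2000e-01  9.5000e-01 -1.4271e+02]
 [ 0.0000e+00  0.0000e+00  0.0000e+00  1.0000e+00]]
77 0 [0.    0.    0.214] [[0.21, -0.98, -0.0], [-0.98, -0.21, -0.0], [0.0, 0.0, -1.0]]
77 45 [ 0.121 -0.059  0.202] [[0.15, -0.98, -0.15], [-0.69, -0.21, 0.69], [-0.71, 0.0, -0.71]]
-103 0 [ 0.     0.    -0.286] [[-0.21, 0.98, 0.0], [0.98, 0.21, 0.0], [0.0, 0.0, -1.0]]
-103 45 [ 0.063  0.128 -0.27 ] [[-0.15, 0.98, -0.15], [0.69, 0.21, 0.69], [0.71, 0.0, -0.71]]
tilt45 alone [0.122 0.027 0.   ]
```

Request:
servo_tool:
  rotation:
    - [0,0,-0.03]
    - [0,0,-0.06]
    - [0,0,-0.09]
    - [0,0,-0.12]
    - [0,0,-0.15]
    - [0,0,-0.18]
    - [0,0,-0.21]
    - [0,0,-0.235]
  slide:
    - [0.12,0.12,0]
    - [0.24,0.24,0]
    - [0.36,0.36,0]
    - [0.48,0.48,0]
    - [0.6,0.6,0]
    - [0.72,0.72,0]
    - [0.84,0.84,0]
    - [0.95,0.95,0]
  grip: [-1,-1,-1,-1,-1,-1,-1,-1]

```text
clock: 1.15
position: [458.4, -373.6, 230.9]
ee_rot: [0.496, 0.868, 0.0, -0.0]
contact_force: [-0.4, -0.4, -0.5]
gripper_width: 0.1
grasp_force: 0.0
```

```bash
cat >> h.py <<'E'
A=np.deg2rad(12.3)
a=np.array([np.cos(A),np.sin(A),0]); f=np.array([np.sin(A),-np.cos(A),0]); LIP=np.array([559.7,-106.5,52])
def Rt(t):  # tool x back-up, tool y along a, tilted t deg, top end to front
    base=np.array([[-f[0],a[0],0],[-f[1],a[1],0],[0,0,-1]])
    return R.from_rotvec(a*np.deg2rad(t))*R.from_matrix(base)
def st():
    s=read_state();q=R.from_quat(s['ee_rot'])
    r=np.array(s['position'])-LIP
    print('clk',round(s['clock'],2),'j',np.round(s['joints'],2),'pos',np.round(s['position'],1),'F',np.round(s['contact_force'],1),'W',round(s['gripper_width'],1))
    print('front of lip',(r@f).round(1),'along',(r@a).round(1),'z',round(s['position'][2],1),'tooldir f,a,z',(q.as_matrix()[:,2]@np.array([f,a,[0,0,1]]).T).round(2))
    return s,q
def go(t,front,along,z):
    s,q=st();T=LIP+f*front+a*along;T[2]=z
    print('slide',((T-np.array(s['position']))/200).round(3),'rot',((Rt(t)*q.inv()).as_rotvec()/2/np.pi).round(3))
E
python3 -c "
from h import *
go(45,80,0,150)"
```

```text
clk 1.15 j [-0.41  0.33 -0.08 -0.   -1.17 -2.2 ] pos [ 458.4 -373.6  230.9] F [-0.4 -0.4 -0.5] W 0.1
front of lip 239.4 along -155.9 z 230.9 tooldir f,a,z [-0. -0. -1.]
slide [ 0.592  0.945 -0.405] rot [ 0.117  0.046 -0.048]
```

Request:
servo_tool:
  rotation:
    - [0.015,0.006,-0.006]
    - [0.03,0.012,-0.012]
    - [0.045,0.018,-0.018]
    - [0.06,0.024,-0.024]
    - [0.075,0.03,-0.03]
    - [0.09,0.036,-0.036]
    - [0.105,0.042,-0.042]
    - [0.117,0.046,-0.048]
  slide:
    - [0.07,0.12,-0.05]
    - [0.15,0.24,-0.1]
    - [0.22,0.36,-0.15]
    - [0.3,0.48,-0.2]
    - [0.37,0.6,-0.25]
    - [0.45,0.72,-0.3]
    - [0.52,0.84,-0.35]
    - [0.59,0.945,-0.4]
  grip: [-1,-1,-1,-1,-1,-1,-1,-1]

```text
clock: 2.15
position: [576.3, -185.0, 150.2]
ee_rot: [0.578, 0.719, 0.242, -0.3]
contact_force: [-0.4, 0.0, -0.6]
gripper_width: -0.2
grasp_force: 0.0
```

```bash
python3 -c "
from h import *
go(45,30,0,26)
d=get_image('wrist');save('w1',d['image']);s=get_image('scene');save('s1',s['image'])"
```

```text
clk 2.15 j [-0.39  0.69  0.34 -0.63 -1.7  -2.46] pos [ 576.3 -185.   150.2] F [-0.4  0.  -0.6] W -0.2
front of lip 80.2 along -0.5 z 150.2 tooldir f,a,z [-0.71 -0.   -0.7 ]
slide [-0.051  0.246 -0.621] rot [-0.001 -0.    -0.   ]
```

View pics/w1.png

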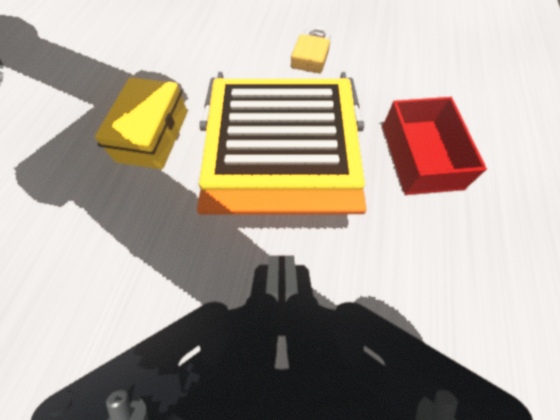

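The lip is centred ahead of the shut fingers: its front edge runs from (198,210) to (365,210) and the tips are at (281,260). Next I go down in front of it and slip the tips underneath.

Request:
servo_tool:
  rotation:
    - [0,0,0]
    - [0,0,0]
    - [0,0,0]
    - [0,0,0]
    - [0,0,0]
    - [0,0,0]
    - [0,0,0]
    - [0,0,0]
  slide:
    - [-0.0,0.05,-0.2]
    - [-0.02,0.12,-0.4]
    - [-0.04,0.2,-0.55]
    - [-0.05,0.246,-0.62]
    - [-0.06,0.29,-0.62]
    - [-0.07,0.34,-0.62]
    - [-0.08,0.39,-0.62]
    - [-0.09,0.43,-0.62]
  grip: [-1,-1,-1,-1,-1,-1,-1,-1]

```text
clock: 3.25
position: [558.1, -99.2, 28.2]
ee_rot: [0.578, 0.721, 0.241, -0.297]
contact_force: [0.4, -0.6, -0.5]
gripper_width: -0.0
grasp_force: 0.0
```

```bash
python3 -c "
from h import *
st()
print('in,up per mm', (-f/200).round(5))
import math
for t in (.1,.2,.3,.4,.5,.6,.7,.8,.9): 
  v=-f*172*(1-math.cos(t));v[2]=172*math.sin(t);print(t,(v/200).round(3))"
```

```text
clk 3.25 j [-0.28  0.75  0.11 -0.68 -1.42 -2.36] pos [558.1 -99.2  28.2] F [ 0.4 -0.6 -0.5] W -0.0
front of lip -7.4 along -0.0 z 28.2 tooldir f,a,z [-0.71  0.   -0.71]
in,up per mm [-0.00107  0.00489 -0.     ]
0.1 [-0.001  0.004  0.086]
0.2 [-0.004  0.017  0.171]
0.3 [-0.008  0.038  0.254]
0.4 [-0.014  0.066  0.335]
0.5 [-0.022  0.103  0.412]
0.6 [-0.032  0.147  0.486]
0.7 [-0.043  0.198  0.554]
0.8 [-0.056  0.255  0.617]
0.9 [-0.069  0.318  0.674]
```

Request:
servo_tool:
  rotation:
    - [0,0,0]
    - [0,0,0]
    - [0,0,0]
    - [0,0,0]
    - [0,0,0]
    - [0,0,0]
    - [0,0,0]
    - [0,0,0]
  slide:
    - [0,0.0,0.043]
    - [-0.001,0.004,0.086]
    - [-0.002,0.01,0.13]
    - [-0.004,0.017,0.171]
    - [-0.006,0.027,0.213]
    - [-0.008,0.038,0.254]
    - [-0.011,0.052,0.295]
    - [-0.014,0.066,0.335]
  grip: [-1,-1,-1,-1,-1,-1,-1,-1]

```text
clock: 4.25
position: [554.9, -86.7, 95.3]
ee_rot: [0.578, 0.721, 0.241, -0.298]
contact_force: [-0.1, -3.6, -1.3]
gripper_width: 0.3
grasp_force: 1.4
```

```bash
python3 -c "
from h import *
st()
d=get_image('wrist');save('w2',d['image'])"
```

```text
clk 4.25 j [-0.27  0.66  0.12 -0.68 -1.49 -2.44] pos [554.9 -86.7  95.3] F [-0.1 -3.6 -1.3] W 0.3
front of lip -20.4 along -0.4 z 95.3 tooldir f,a,z [-0.71 -0.   -0.71]
```

View pics/w2.png

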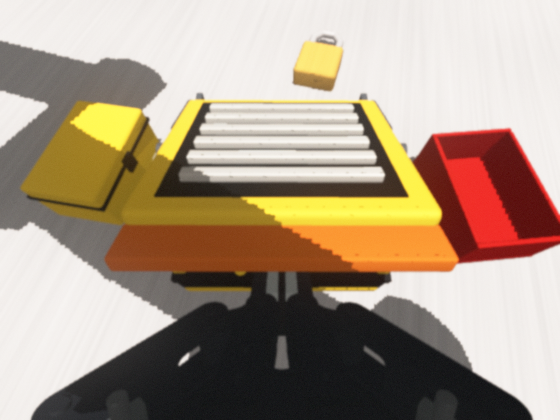

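The lip edge (y≈270) is resting on the fingers and the head is partly open. I continue along the arc past 0.6 rad.

Request:
servo_tool:
  rotation:
    - [0,0,0]
    - [0,0,0]
    - [0,0,0]
    - [0,0,0]
    - [0,0,0]
    - [0,0,0]
    - [0,0,0]
    - [0,0,0]
  slide:
    - [-0.004,0.018,0.04]
    - [-0.008,0.037,0.077]
    - [-0.013,0.058,0.115]
    - [-0.018,0.081,0.15]
    - [-0.023,0.106,0.186]
    - [-0.029,0.132,0.219]
    - [-0.035,0.16,0.25]
    - [-0.042,0.19,0.28]
  grip: [-1,-1,-1,-1,-1,-1,-1,-1]

```text
clock: 5.3
position: [546.5, -48.0, 150.7]
ee_rot: [0.578, 0.72, 0.241, -0.298]
contact_force: [0.5, -0.6, 0.4]
gripper_width: 0.0
grasp_force: 0.0
```

```bash
python3 -c "
from h import *
st()
d=get_image('wrist');save('w3',d['image'])"
```

```text
clk 5.3 j [-0.21  0.56  0.1  -0.7  -1.52 -2.52] pos [546.5 -48.  150.7] F [ 0.5 -0.6  0.4] W 0.0
front of lip -59.9 along -0.5 z 150.7 tooldir f,a,z [-0.71 -0.   -0.71]
```

View pics/w3.png

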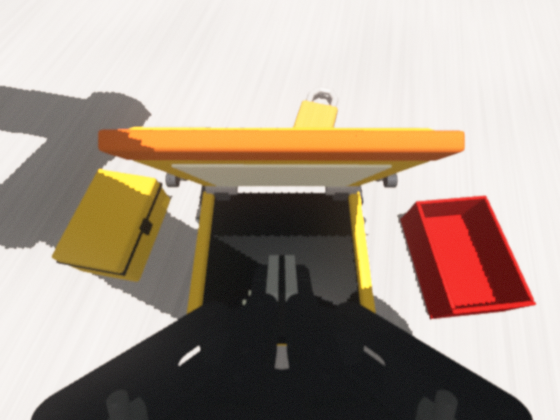

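The head has snapped open: the lip is at y≈145, the force is zero and the deck is uncovered. I back off to the front and measure the wheel.

Request:
servo_tool:
  rotation:
    - [0,0,0]
    - [0,0,0]
    - [0,0,0]
    - [0,0,0]
    - [0,0,0]
    - [0,0,0]
  slide:
    - [0.02,-0.1,0]
    - [0.05,-0.22,0]
    - [0.075,-0.35,0.0]
    - [0.1,-0.44,0]
    - [0.1,-0.44,0]
    - [0.1,-0.44,0]
  grip: [-1,-1,-1,-1,-1,-1]

```text
clock: 6.1
position: [566.5, -136.2, 150.1]
ee_rot: [0.578, 0.72, 0.241, -0.299]
contact_force: [-0.8, 0.5, 0.9]
gripper_width: 0.0
grasp_force: 0.0
```

```bash
cat >> h.py <<'E'
def wcloud():
    s=read_state();d=get_image('wrist');K=d['camera_matrix'];z=d['depth'];v,u=np.mgrid[:420,:560]
    p=np.stack([(u-K[0][2])/K[0][0]*z,(v-K[1][2])/K[1][1]*z,z],-1);H=np.array(d['hand_eye'])
    w=(p@H[:3,:3].T+H[:3,3])@R.from_quat(s['ee_rot']).as_matrix().T+np.array(s['position']);w[z<=0]=np.nan
    return d['image'],w
def wheel(n):
    img,w=wcloud();save(n,img)
    r=w-LIP;F=r@f;L=r@a
    hsv=cv2.cvtColor(img,cv2.COLOR_RGB2HSV)
    m=(cv2.inRange(hsv,(3,130,60),(16,255,255))>0)&(w[...,2]<60)&(w[...,2]>35)&(abs(L)<25)&(F<-30)&(F>-90)
    print('orange n',m.sum(),'front',np.percentile(F[m],[5,50,95]).round(1),'along',np.percentile(L[m],[5,50,95]).round(1),'z',np.percentile(w[m][:,2],[5,50,95]).round(1))
    wm=(hsv[...,1]<60)&(hsv[...,2]>150)&(w[...,2]<56)&(w[...,2]>41)&(abs(L)<12)&(F<-38)&(F>-80)
    print('white n',wm.sum(), 'front',np.median(F[wm]) if wm.any() else None)
    dk=(abs(L)>20)&(abs(L)<60)&(F<-40)&(F>-80);print('deck z',np.nanmedian(w[dk][:,2]).round(1))
    v,u=np.where(m);c=(int(np.median(v)),int(np.median(u)));print('px',c)
    s=img[max(0,c[0]-60):c[0]+60,max(0,c[1]-80):c[1]+80];save(n+'c',cv2.resize(s,None,fx=4,fy=4))
E
python3 -c "
from h import *
st();wheel('w4')"
```

```text
clk 6.1 j [-0.33  0.64  0.24 -0.65 -1.64 -2.48] pos [ 566.5 -136.2  150.1] F [-0.8  0.5  0.9] W 0.0
front of lip 30.4 along 0.3 z 150.1 tooldir f,a,z [-0.71 -0.   -0.71]
orange n 369 front [-67.  -55.  -42.8] along [-8.6 -1.7  6.1] z [41.7 47.4 49.7]
white n 0 front None
deck z 40.5
px (211, 280)
```

View pics/w4c.png

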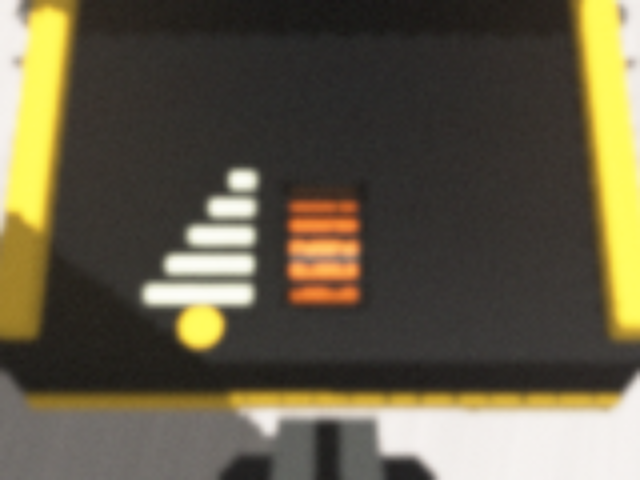

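The wheel shows clearly as the orange and black patch at crop (325,245), with no white rib yet. Its crown measures about 57 mm behind the lip line at z≈48, as expected. I hover behind the crown and then stroke towards the front.

Request:
servo_tool:
  rotation:
    - [0,0,0]
    - [0,0,0]
    - [0,0,0]
    - [0,0,0]
    - [0,0,0]
    - [0,0,0]
  slide:
    - [-0.04,0.17,-0.1]
    - [-0.08,0.34,-0.2]
    - [-0.11,0.45,-0.3]
    - [-0.122,0.516,-0.4]
    - [-0.122,0.516,-0.44]
    - [-0.122,0.516,-0.44]
  grip: [-1,-1,-1,-1,-1,-1]

```text
clock: 6.9
position: [542.2, -33.4, 62.2]
ee_rot: [0.578, 0.721, 0.24, -0.298]
contact_force: [0.3, -0.7, -0.5]
gripper_width: -0.3
grasp_force: 0.0
```

```bash
python3 -c "
from h import *
go(45,-76,-1.3,51.3)
for x in (-11,-6,0,6,11): v=f*(x+11);v[2]=22-22+((22**2-x*x)**.5-(22**2-121)**.5);print(x,(v/200).round(3))"
```

```text
clk 6.9 j [-0.2   0.66  0.02 -0.72 -1.38 -2.42] pos [542.2 -33.4  62.2] F [ 0.3 -0.7 -0.5] W -0.3
front of lip -75.1 along -1.5 z 62.2 tooldir f,a,z [-0.71 -0.   -0.71]
slide [ 0.     0.004 -0.055] rot [-0.     0.    -0.001]
-11 [ 0. -0.  0.]
-6 [ 0.005 -0.024  0.011]
0 [ 0.012 -0.054  0.015]
6 [ 0.018 -0.083  0.011]
11 [ 0.023 -0.107  0.   ]
```

Request:
servo_tool:
  rotation:
    - [0,0,0]
    - [0,0,0]
    - [0,0,0]
    - [0,0,0]
    - [0,0,0]
    - [0,0,0]
    - [0,0,0]
  slide:
    - [0,0.004,-0.03]
    - [0,0.004,-0.055]
    - [0.005,-0.02,-0.044]
    - [0.012,-0.05,-0.04]
    - [0.018,-0.079,-0.044]
    - [0.023,-0.103,-0.055]
    - [0.023,-0.103,-0.055]
  grip: [-1,-1,-1,-1,-1,-1,-1]

```text
clock: 7.78
position: [546.8, -54.6, 50.9]
ee_rot: [0.578, 0.72, 0.241, -0.298]
contact_force: [0.2, -0.6, 0.9]
gripper_width: -0.3
grasp_force: 0.4
```

```bash
python3 -c "
from h import *
st();wheel('w5')"
```

```text
clk 7.78 j [-0.23  0.69  0.05 -0.71 -1.39 -2.4 ] pos [546.8 -54.6  50.9] F [ 0.2 -0.6  0.9] W -0.3
front of lip -53.4 along -1.6 z 50.9 tooldir f,a,z [-0.71 -0.   -0.71]
orange n 215 front [-70.7 -67.3 -63.1] along [-8.2 -0.1  6.1] z [44.4 46.9 48.6]
white n 0 front None
deck z 40.3
px (247, 285)
```

View pics/w5.png

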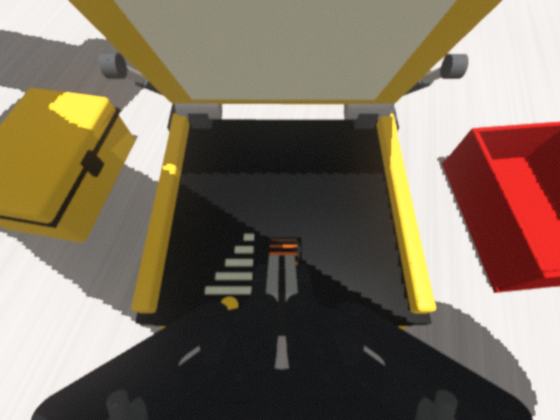

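Tips are over the wheel slot at (283,250). The reading doesn't show how hard they pressed, so I repeat the stroke 2 mm deeper and stop at the crown to read the force.

Request:
servo_tool:
  rotation:
    - [0,0,0]
    - [0,0,0]
    - [0,0,0]
    - [0,0,0]
    - [0,0,0]
    - [0,0,0]
    - [0,0,0]
  slide:
    - [0,0,0.06]
    - [-0.012,0.055,0.07]
    - [-0.024,0.11,0.05]
    - [-0.024,0.11,0.02]
    - [-0.024,0.11,-0.008]
    - [-0.018,0.083,0.003]
    - [-0.012,0.056,0.007]
  grip: [-1,-1,-1,-1,-1,-1,-1]

```text
clock: 8.7
position: [544.0, -41.9, 53.7]
ee_rot: [0.577, 0.721, 0.241, -0.3]
contact_force: [-1.1, 1.2, 4.2]
gripper_width: -0.1
grasp_force: 2.5
```

Good contact: 4 N down and about 1.5 N along the rim. I finish this stroke and look from higher up.

Request:
servo_tool:
  rotation:
    - [0,0,0]
    - [0,0,0]
    - [0,0,0]
    - [0,0,0]
    - [0,0,0]
    - [0,0,0]
    - [0,0,0]
  slide:
    - [0.006,-0.029,-0.004]
    - [0.011,-0.053,-0.015]
    - [0.013,-0.06,0.0]
    - [0.025,-0.11,0.1]
    - [0.05,-0.22,0.2]
    - [0.06,-0.28,0.3]
    - [0.06,-0.28,0.3]
  grip: [-1,-1,-1,-1,-1,-1,-1]

```text
clock: 9.57
position: [557.3, -99.5, 113.4]
ee_rot: [0.578, 0.721, 0.241, -0.297]
contact_force: [0.5, 1.1, -1.1]
gripper_width: 0.1
grasp_force: 0.0
```

```bash
python3 -c "
from h import *
wheel('w6');go(45,-77,-1.3,49.3)"
```

```text
orange n 430 front [-64.5 -55.3 -43. ] along [-8.9 -1.6  6.2] z [41.9 47.4 49.8]
white n 87 front -68.97808791904697
deck z 40.4
px (232, 281)
clk 9.62 j [-0.28  0.65  0.15 -0.67 -1.53 -2.45] pos [556.5 -98.6 112.4] F [-0.1 -0.5 -0.6] W -0.0
front of lip -8.4 along -1.4 z 112.4 tooldir f,a,z [-0.71  0.   -0.71]
slide [-0.072  0.335 -0.316] rot [-0.  0. -0.]
```

View pics/w6c.png

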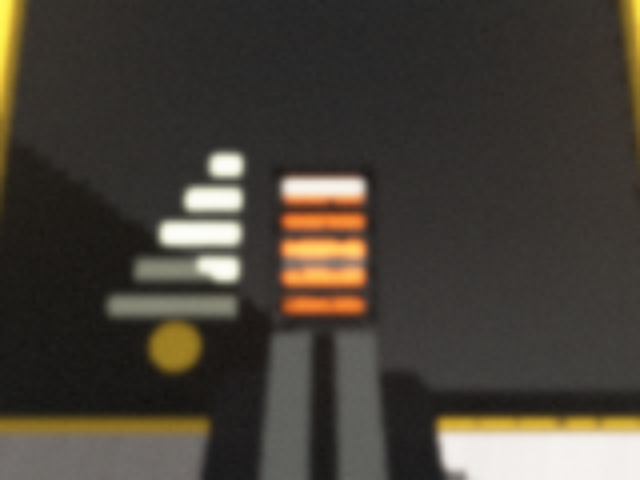

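The white rib is now visible at crop (323,188), about 11 mm behind the crown, so roughly 0.5 rad remains. I do another stroke.

Request:
servo_tool:
  rotation:
    - [0,0,0]
    - [0,0,0]
    - [0,0,0]
    - [0,0,0]
    - [0,0,0]
    - [0,0,0]
    - [0,0,0]
    - [0,0,0]
  slide:
    - [-0.04,0.18,-0.05]
    - [-0.072,0.335,-0.15]
    - [-0.072,0.335,-0.26]
    - [-0.072,0.335,-0.316]
    - [-0.066,0.305,-0.305]
    - [-0.059,0.276,-0.301]
    - [-0.053,0.249,-0.305]
    - [-0.048,0.223,-0.316]
  grip: [-1,-1,-1,-1,-1,-1,-1,-1]

```text
clock: 10.62
position: [546.7, -53.4, 51.1]
ee_rot: [0.577, 0.72, 0.242, -0.3]
contact_force: [-0.9, 2.4, 8.3]
gripper_width: -0.0
grasp_force: 3.1
```

Request:
servo_tool:
  rotation:
    - [0,0,0]
    - [0,0,0]
    - [0,0,0]
    - [0,0,0]
    - [0,0,0]
    - [0,0,0]
    - [0,0,0]
    - [0,0,0]
  slide:
    - [0,0,0.07]
    - [-0.012,0.056,0.07]
    - [-0.024,0.112,0.04]
    - [-0.024,0.112,0.0]
    - [-0.018,0.082,0.011]
    - [-0.011,0.053,0.015]
    - [-0.005,0.026,0.011]
    - [0,0,0]
  grip: [-1,-1,-1,-1,-1,-1,-1,-1]

```text
clock: 11.62
position: [546.0, -51.3, 51.8]
ee_rot: [0.576, 0.72, 0.242, -0.301]
contact_force: [-1.8, 2.9, 12.6]
gripper_width: 0.1
grasp_force: 5.0
```

Request:
servo_tool:
  rotation:
    - [0,0,0]
    - [0,0,0]
    - [0,0,0]
    - [0,0,0]
    - [0,0,0]
    - [0,0,0]
  slide:
    - [0.002,-0.01,0.06]
    - [0.015,-0.06,0.15]
    - [0.03,-0.15,0.25]
    - [0.045,-0.22,0.32]
    - [0.05,-0.23,0.32]
    - [0.05,-0.23,0.32]
  grip: [-1,-1,-1,-1,-1,-1]

```text
clock: 12.38
position: [556.6, -100.1, 113.2]
ee_rot: [0.578, 0.72, 0.241, -0.298]
contact_force: [-1.0, 0.7, -0.3]
gripper_width: -0.2
grasp_force: 0.0
```

```bash
python3 -c "
from h import *
wheel('w7');st();save('s7',get_image('scene')['image'])"
```

```text
orange n 487 front [-70.9 -49.8 -41.1] along [-8.6 -1.   5.9] z [39.9 46.1 48.9]
white n 80 front -58.96516679119247
deck z 40.4
px (239, 283)
clk 12.43 j [-0.28  0.65  0.15 -0.67 -1.53 -2.45] pos [556.4 -99.7 112.9] F [0.6 0.2 0.2] W 0.1
front of lip -7.3 along -1.8 z 112.9 tooldir f,a,z [-0.71 -0.   -0.71]
```

View pics/w7c.png

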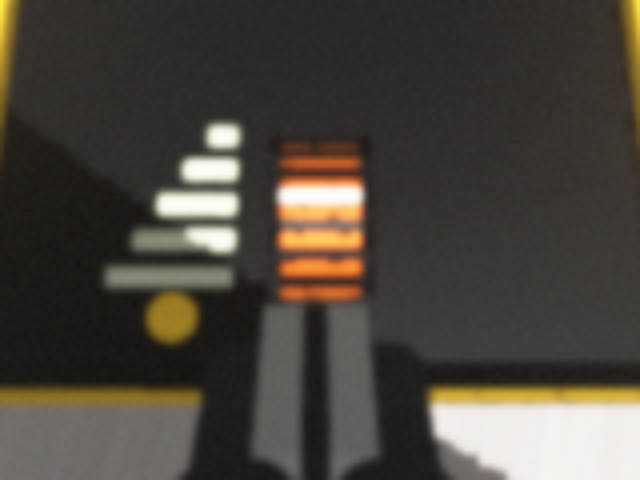

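The white rib is at crop (320,195). That puts it at the crown (−59 mm), and extra strokes no longer move it, so the wheel is at its stop. One last look at the whole scene before handing in.

View pics/s7.png

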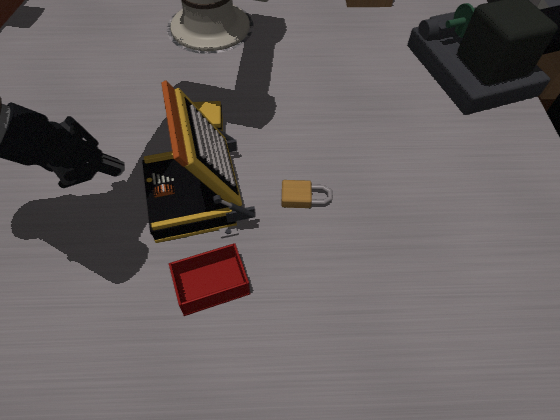

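Request:
servo_tool:
  rotation:
    - [0,0,0]
    - [0,0,0]
    - [0,0,0]
    - [0,0,0]
    - [0,0,0]
    - [0,0,0]
  slide:
    - [0.03,-0.12,0.1]
    - [0.06,-0.25,0.2]
    - [0.1,-0.45,0.3]
    - [0.12,-0.55,0.4]
    - [0.12,-0.55,0.4]
    - [0.12,-0.55,0.4]
  grip: [-1,-1,-1,-1,-1,-1]

```text
clock: 13.22
position: [580.4, -208.8, 192.4]
ee_rot: [0.578, 0.72, 0.241, -0.3]
contact_force: [0.0, 0.5, 0.9]
gripper_width: 0.0
grasp_force: 0.0
```

The head stands open with its lip at (170,85). The tray (210,278) and padlock (297,193) are where they started, the key box behind the head was never touched, and the arm is clear.

```bash
python3 -c "
from h import *
print(job_done())"
```

```text
the job is handed in; nothing more can be done
None
```

I handed the job in at about 13 s: the camera views show the head snapped open, the wheel's white rib at the crown (its bright stop), and the tray and padlock unmoved; the key box, partly hidden behind the head, was never touched. The hand-in returned no verdict.

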